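Clip the lid shut on a tub of screws

TASK

One of the two white parts tubs on the packing bench has its blue snap-fit lid only laid on: all four sides of the lid's rim still stand up. With the fingertips, press each side of that rim down until it clicks shut and lies flush, all the way round. Only press: the tub stays standing where it is and is not picked up, tipped or shoved along, and the other tub and the things lying around stay where they are.

Things in the scene. Friction and masses are not known exactly. Their poses are not given: they have to be found in the camera images.
- tub: the white parts tub with the blue snap-fit lid whose four sides still stand up; full of screws, 1.5 to 3 kg, free on the table. Walls 122 (x) x 162 (y) mm, lid 148 x 188 mm outside, lid top 98 mm above the underside. Origin: centre of the underside; z up; x points away from the robot and y to the robot's left, give or take 26 degrees
- lid_centre (a point): centre of the lid panel's top face, 98 mm above the table; axes as the tub. The lid is a flat panel (92 x 132 mm) with four fixed rounded corners, already down, and between slits at the corners four rim sides, each flexing by itself
- press_near (a point): press point on top of the near rim side, mid-length, 19 mm outward from its hinge line, 9 mm in from its outer edge (moves with it: about 107 mm above the table while up, 98 mm shut); its x axis points outward (tub's -x) along the face, z is the face's normal. The side is a strip 28 mm wide, 129 mm long
- side_near (a joint): the near side of the lid's rim, hinged where it meets the panel. 0 = standing up (outer edge 14 mm proud of the panel), 0.52 rad = clicked shut, flush with the panel. It moves easily to 0.24, then its lip rides over the tub's rim (10 to 12 N, pressed at 19 mm from the hinge line); let go before about 0.34 it springs back up, past that it snaps down and stays
- press_far (a point): press point on top of the far rim side, mid-length, 19 mm outward from its hinge line, 9 mm in from its outer edge (moves with it: about 107 mm above the table while up, 98 mm shut); its x axis points outward (tub's +x) along the face, z is the face's normal. The side is a strip 28 mm wide, 129 mm long
- side_far (a joint): the far side of the lid's rim, hinged where it meets the panel. 0 = standing up (outer edge 14 mm proud of the panel), 0.52 rad = clicked shut, flush with the panel. It moves easily to 0.24, then its lip rides over the tub's rim (10 to 12 N, pressed at 19 mm from the hinge line); let go before about 0.34 it springs back up, past that it snaps down and stays
- press_left (a point): press point on top of the left rim side, mid-length, 19 mm outward from its hinge line, 9 mm in from its outer edge (moves with it: about 107 mm above the table while up, 98 mm shut); its x axis points outward (tub's +y) along the face, z is the face's normal. The side is a strip 28 mm wide, 89 mm long
- side_left (a joint): the left side of the lid's rim, hinged where it meets the panel. 0 = standing up (outer edge 14 mm proud of the panel), 0.52 rad = clicked shut, flush with the panel. It moves easily to 0.24, then its lip rides over the tub's rim (10 to 12 N, pressed at 19 mm from the hinge line); let go before about 0.34 it springs back up, past that it snaps down and stays
- press_right (a point): press point on top of the right rim side, mid-length, 19 mm outward from its hinge line, 9 mm in from its outer edge (moves with it: about 107 mm above the table while up, 98 mm shut); its x axis points outward (tub's -y) along the face, z is the face's normal. The side is a strip 28 mm wide, 89 mm long
- side_right (a joint): the right side of the lid's rim, hinged where it meets the panel. 0 = standing up (outer edge 14 mm proud of the panel), 0.52 rad = clicked shut, flush with the panel. It moves easily to 0.24, then its lip rides over the tub's rim (10 to 12 N, pressed at 19 mm from the hinge line); let go before about 0.34 it springs back up, past that it snaps down and stays
- closed_tub: a second white tub of the same kind and size whose blue lid is already fully shut (all four sides flush). A bystander. Origin: centre of its underside
- marker: marker pen lying on the table between the tubs, 131 mm long, 16 mm thick; origin under its middle; its x axis runs along it
- tape_roll: roll of packing tape lying flat, 108 mm outside diameter, 80 mm hole, 49 mm high; origin: centre of its underside
- calculator: grey desk calculator lying flat, 165 x 115 mm, 22 mm high; origin: centre of its underside
- mug: white mug, 80 mm wide, 92 mm high, handle on its +y side; origin: centre of its underside
- box_cutter: grey carton cutter lying flat, 150 mm long, 26 mm wide, 20 mm high; origin under its middle
- bracket_bin: small open blue bin full of steel brackets, 150 x 100 mm, 60 mm high; origin: centre of its underside
Things that resemble listed ones, but are neither listed nor needed, are in the scene too. What is shaped like the tub but orange is not meant.

How it is judged:
At the end, for the whole second after the job is handed in: All four rim sides of the tub's lid are shut (each joint above 0.47 rad of 0.52), and the tub stands upright and still on the table (tilt under 0.03 rad) within 30 mm of where it was (value of joint each of side_near, side_far, side_left, side_right above 0.47 rad and linear speed of tub below 0.01 m/s and angle between tub's own z axis and vertical below 0.03 rad and height (world z) of tub below 0.005 m and distance of tub from where it was at the start of the episode below 0.03 m); the robot touches nothing.
It fails at once if the arm or the gripper's body, not the fingers, presses on the tub (contact force between the arm and tub above 3 N).
It fails at once if the tub is lifted or tipped (raised over 8 mm or tilted over 0.1 rad) (height (world z) of tub above 0.008 m or angle between tub's own z axis and vertical above 0.1 rad).
It fails at once if the tub is shoved more than 30 mm from where it stood (distance of tub from where it was at the start of the episode above 0.03 m).
It fails at once if the other tub or a thing lying around is moved more than 20 mm (distance of any of closed_tub, marker, tape_roll, calculator, mug, box_cutter, bracket_bin from where it was at the start of the episode above 0.02 m).
It also fails if it takes over 42 s, if anything falls off the work surface, if the arm or the gripper's body presses on something with over 40 N, if the wrist force passes 120 N, or if a joint passes its speed limit or range.

ROBOT

A 6-joint arm with a two-finger parallel gripper is mounted at the origin on the work surface. World frame = base frame: x ahead of the robot, y to its left, z up, the work surface at z = 0. Lengths are in m, angles in rad, forces in N, time in s.
With the tool pointing down it reaches from about 0.325 to 0.775 m from the base axis. Payload 5.5 kg.
Tool frame: the origin (TCP) lies on the mounting face of the last link; the fingertips stand 173 mm ahead of it and the grasp point (between the pads) lies 155 mm ahead of it (bot.tcp_to_tips is the distance from the TCP to the fingertips, in m); x points along the fingers, z is the direction in which the jaws open and shut, and the axes are right-handed (so a half turn about x gives the same grasp; the last joint's range is limited). The gripper opens to 85 mm and grips with 20 to 120 N. Pads are 22 mm wide; open, the fingers measure 114 mm over their backs; the gripper's body (76 mm by 85 mm) begins 54 mm behind the grasp point. The pads swing forward as they close: fully open they stand 13 mm farther back than shut.
Start: joints at [1.169, 0.091, 1.231, -0, 1.82, -0.057], TCP at [0.203, 0.565, 0.405] pointing down, gripper open.
Joint ranges: [-2.87, 2.87], [-0.86, 2.18], [0.17, 2.46], [-1.51, 4.65], [0.06, 2.69], [-2.65, 2.65]. Speed limits (rad/s): [2.57, 2.57, 3.01, 3.14, 3.14, 3.14].

INTERFACE

Orientations are given as a rotation vector (axis times angle).
In Python, from plant import sensors, imaging, ticket, bot gives the robot as it stands.
- The arm moves only by the tool send_rows, never from a script. Its argument "moves" is a list of rows, each an object of numbers: "tx", "ty", "tz": the shift along the tool's x, y, z in mm; "rx", "ry", "rz": the turn, a rotation vector about the tool's x, y, z in rad. In form: [{"tx": .., "ty": .., "tz": .., "rx": .., "ry": .., "rz": ..}, ...]. A call has 1 to 5 rows; each row is the pose to reach, as a shift and turn from the pose commanded when the call began, along the tool's axes at that moment; what a row does not reach only later rows make up. A row lasts 1/8 s, in which the tool goes at most 62.5 mm and 10.7 degrees, less where a joint would pass 70% of its speed; a pose out of reach is approached as far as the arm can. A call with a gripper value outside its range is refused whole. "fingers" is the finger opening in mm, from 0 to 85.4, set as the call begins (left out, the last holds). The fingers move at their own pace and stop on an object; "newtons" is the grip in N (left out, the last holds). Time passes only in rows, so rows that repeat a pose let the fingers close. It gives the time, the measured TCP pose, the force and the opening at its end, in the units of the state.
- sensors.read_state(): the state, without advancing time (a new reading comes with each control period).
- imaging.read_camera(name): name is "scene" or "top"; returns a dict with "color" (384x512x3 uint8, blue, green, red), "fx", "fy", "cx", "cy" (pixels), "distortion" ([k1, k2, p1, p2, k3] as OpenCV has them; the pictures are not rectified), "rvec" (rotation vector, rad) and "tvec" (3), from world to camera coordinates, as OpenCV has them. Camera axes: x right, y down, z forward; pixel columns grow to the right and rows downward; lengths in m; the calibration is good to about 2 mm. A picture is of the moment at which its call begins. There is no depth.
- ticket.hand_in(): hands the job in, once; it reports no verdict.
The state is a dict: "time_s": time; "joints": joint angles; "joint_vel": joint speeds; "effort": joint torques, N m; "ee_pos": TCP position; "eef_rot": TCP orientation; "wrist_force": force on the tool from outside, world axes, zero at the start; "wrist_torque": the same for the moment, N m; "opening": opening from 0.0 (shut) to 1.0 (fully open).
Only numpy, scipy, OpenCV 4.12 (cv2) and the standard library are available. Lean on these libraries where they do the work, as an engineer would, in place of code of your own. Each camera call takes 0.05 s, during which the arm holds its last target.

## Working session

There is one attempt and no reset: what is moved stays moved. The work goes in short steps, Python scripts to look and compute and a tool call to move; the robot and the scene stay as the last step left them, time stands still between calls to the robot, and variables do not carry over. Pictures are saved under pics/ and viewed, and the job is handed in when it is done.

Besides the shell and the picture viewer there is one more tool, called after "Call:" by a JSON object that holds its "method" and its "body", one argument or row to a line. send_rows: Moves the arm, as the interface text tells. Its arguments: {"type":"object","properties":{"moves":{"type":"array","items":{"type":"object","properties":{"tx":{"type":"number"},"ty":{"type":"number"},"tz":{"type":"number"},"rx":{"type":"number"},"ry":{"type":"number"},"rz":{"type":"number"}}}},"fingers":{"type":"number"},"newtons":{"type":"number"}},"required":["moves"]}

```bash
ls; mkdir -p pics; python3 - <<'E'
from plant import sensors, imaging, ticket, bot
import cv2
print(sensors.read_state()); print(bot.tcp_to_tips)
for n in("scene","top"):
    c=imaging.read_camera(n); cv2.imwrite(f"pics/{n}0.png",c["color"]); 
    print({k:v for k,v in c.items() if k!="color"})
E
```

```text
pics
{'time_s': 0.0, 'joints': array([ 1.16931288e+00,  9.18941609e-02,  1.23188546e+00,  3.54752731e-05,
        1.81978462e+00, -5.66901495e-02]), 'joint_vel': array([-2.34965879e-03,  3.85666403e-05,  7.59946010e-04,  1.92570229e-03,
        4.04753774e-04, -3.69024978e-04]), 'effort': array([ 1.78960530e-03, -4.58731592e+01, -4.18025708e+01, -1.59980900e-04,
        1.16887936e-02,  2.77232249e-05]), 'ee_pos': array([0.20281809, 0.56475205, 0.40352963]), 'eef_rot': array([-0.95264591,  1.35454968,  0.95097184]), 'wrist_force': array([-0.91541102, -0.31290381,  0.34007926]), 'wrist_torque': array([ 0.03284524,  0.00055209, -0.01045503]), 'opening': 1.00262602937896}
0.1734
{'fx': 354.17019587397203, 'fy': 354.17019587397203, 'cx': 251.8868993256936, 'cy': 193.17680711866797, 'distortion': array([-0.09321203,  0.        ,  0.        ,  0.        ,  0.        ]), 'rvec': array([ 2.27000628,  0.99300104, -0.34592519]), 'tvec': array([-0.31041549, -0.22477436,  1.46551894])}
{'fx': 355.91298093990724, 'fy': 355.91298093990724, 'cx': 251.60814959449695, 'cy': 191.53535896922847, 'distortion': array([-0.00153548,  0.        ,  0.        ,  0.        ,  0.        ]), 'rvec': array([ 2.19919567, -2.22713487,  0.0839557 ]), 'tvec': array([-0.02593214,  0.49178952,  1.01779885])}
```

View pics/scene0.png

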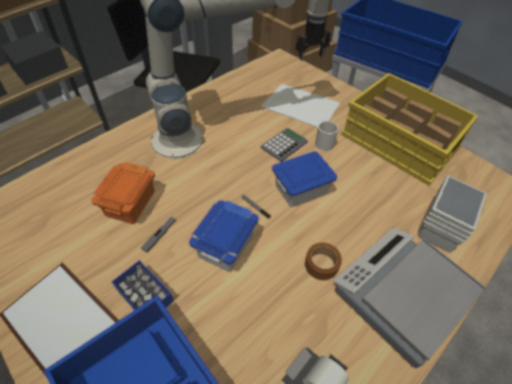

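View pics/top0.png

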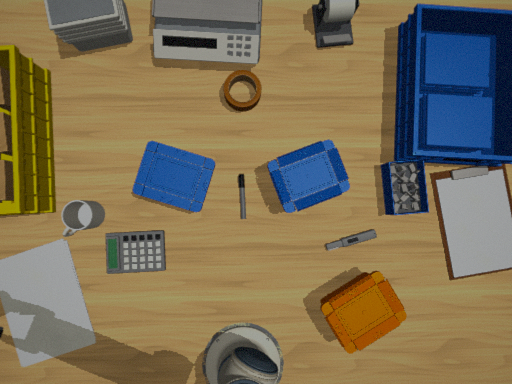

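Candidates in the top view: blue lids at (174,176) and (309,175), plus an orange tub at (363,311), which is excluded by colour. I'll enlarge both blue ones.

```bash
python3 - <<'E'
import cv2,numpy as np
t=cv2.imread("pics/top0.png");s=cv2.imread("pics/scene0.png")
a=cv2.resize(t[125:225,255:365],None,fx=7,fy=6,interpolation=cv2.INTER_CUBIC)
a=cv2.resize(t[130:220,260:360],None,fx=6.5,fy=6.5,interpolation=cv2.INTER_CUBIC)
cv2.imwrite("pics/c1.png",a)
b=cv2.resize(t[130:220,124:224],(390,351),interpolation=cv2.INTER_CUBIC)
c=cv2.resize(s[190:280,180:280],(390,351),interpolation=cv2.INTER_CUBIC)
cv2.imwrite("pics/c2.png",np.hstack([b,c]))
E
```

```text
(no output)
```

View pics/c1.png

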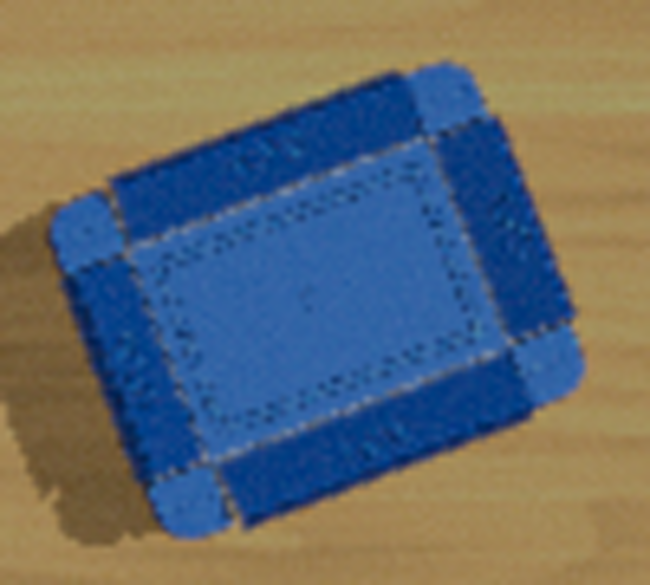

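View pics/c2.png

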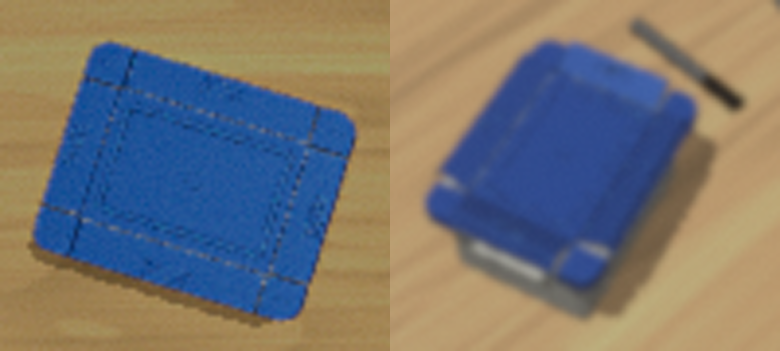

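The tub meant is the one at top (309,175). Its four sides are shaded differently from the panel and stand above the corners, and the scene crop shows the same. The tub at (174,176) is uniformly flush. Now I'll fit the panel corners at z = 98 mm.

```bash
cat > h.py <<'E'
import numpy as np,cv2
from scipy.spatial.transform import Rotation as R
def ray(c,px,z):
    K=np.array([[c["fx"],0,c["cx"]],[0,c["fy"],c["cy"]],[0,0,1]])
    u=cv2.undistortPoints(np.array(px,float).reshape(-1,1,2),K,c["distortion"]).reshape(-1,2)
    M=cv2.Rodrigues(c["rvec"])[0]; o=-M.T@c["tvec"]
    d=np.c_[u,np.ones(len(u))]@M
    return o+d*((z-o[2])/d[:,2])[:,None]
def proj(c,P):
    K=np.array([[c["fx"],0,c["cx"]],[0,c["fy"],c["cy"]],[0,0,1]])
    return cv2.projectPoints(np.array(P,float).reshape(-1,1,3),c["rvec"],c["tvec"],K,c["distortion"])[0].reshape(-1,2)
E
python3 - <<'E'
from plant import sensors, imaging
from h import *
c=imaging.read_camera("top")
# far-left, far-right, near-right, near-left
q=(np.array([(133,247),(435,137),(507,344),(205,462)])+.5)/6.5-.5+[260,130]
P=ray(c,q,.098)[:,:2]; print(P.round(4),np.linalg.norm(P-np.roll(P,-1,0),axis=1))
m=np.array([(46,66),(46,-66),(-46,-66),(-46,66)])/1000.
ctr=P.mean(0); A=P-ctr
H=m.T@A; th=np.arctan2(H[0,1]-H[1,0],H[0,0]+H[1,1]); print("ctr",ctr,"yaw",th)
Rz=np.array([[np.cos(th),-np.sin(th)],[np.sin(th),np.cos(th)]])
print("res mm",((A-m@Rz.T)*1000).round(1))
for n,v in dict(near=(-.065,0),far=(.065,0),left=(0,.085),right=(0,-.085)).items(): print(n,ctr+Rz@v)
s=imaging.read_camera("scene")
W=np.c_[ctr+m@Rz.T,np.full(4,.098)]
pp=proj(s,W);print(pp)
im=s["color"].copy()[190:280,180:280];im=cv2.resize(im,None,fx=6,fy=6,interpolation=cv2.INTER_CUBIC)
for p in pp: cv2.circle(im,tuple(((p-[180,190]+.5)*6).astype(int)),4,(0,0,255),1)
cv2.imwrite("pics/chk.png",im)
st=sensors.read_state(); r=R.from_rotvec(st["eef_rot"]).as_matrix(); print(r.round(3))
E
```

```text
[[ 0.5505 -0.1061]
 [ 0.5948 -0.2318]
 [ 0.5089 -0.2596]
 [ 0.462  -0.1341]] [0.13325378 0.09026488 0.13398695 0.09278631]
ctr [ 0.52906695 -0.18288178] yaw 0.3359454008617357
res mm [[-0.2 -0.7]
 [ 0.6 -1.7]
 [ 1.5  0.8]
 [-1.8  1.6]]
near [ 0.46770051 -0.20430981]
far [ 0.59043339 -0.16145376]
left [ 0.50104569 -0.10263336]
right [ 0.5570882 -0.2631302]
[[248.2837016  218.88801271]
 [226.58777013 251.8272055 ]
 [199.63533198 238.92107321]
 [222.54619643 207.63756018]]
[[-0.    -0.941  0.338]
 [-0.001  0.338  0.941]
 [-1.     0.    -0.001]]
```

View pics/chk.png

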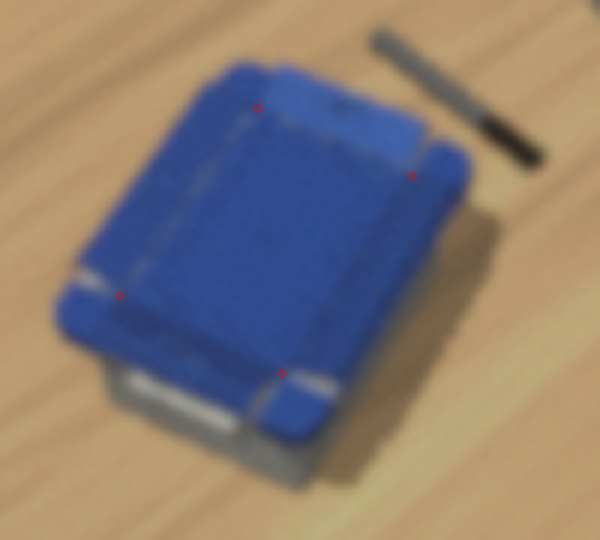

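The fit is consistent: residuals are under 2 mm, and the reprojection matches the scene view. Centre is (0.529, −0.183), yaw 0.336. I'll shut the fingers and move toward the left side while staying high, turning the tool square to the tub.

Call:
{"method": "send_rows", "body": {
  "fingers": 0,
  "moves": [
    {"tx": 0,"ty": -40,"tz": -42,"rx": 0.178},
    {"tx": 0,"ty": -80,"tz": -84,"rx": 0.356},
    {"tx": 0,"ty": -120,"tz": -125,"rx": 0.534},
    {"tx": 0,"ty": -160,"tz": -167,"rx": 0.712},
    {"tx": 0,"ty": -200,"tz": -208,"rx": 0.89}
  ]
}}

```text
validation failed for argument at $.mo...
```

```bash
cat > go.py <<'E'
import sys
from plant import sensors,bot
from h import *
ctr=np.array([.52907,-.18288]);th=.336
T=dict(near=(-.065,0),far=(.065,0),left=(0,.085),right=(0,-.085))
Rz=np.array([[np.cos(th),-np.sin(th)],[np.sin(th),np.cos(th)]])
st=sensors.read_state();M=R.from_rotvec(st["eef_rot"]).as_matrix();p=st["ee_pos"]
print("t",st["time_s"],"p",p.round(4),"F",st["wrist_force"].round(1),"op",round(st["opening"],3),"q",st["joints"].round(2),"tips",bot.tcp_to_tips, "tipz",(p+M[:,0]*bot.tcp_to_tips)[2].round(4))
G=R.from_matrix(np.array([[0,np.sin(th),np.cos(th)],[0,-np.cos(th),np.sin(th)],[-1,0,0]]))
print("turn",(R.from_matrix(M).inv()*G).as_rotvec().round(3))
tip=p+M[:,0]*bot.tcp_to_tips
for k,v in T.items():
    w=np.r_[ctr+Rz@v,.130]
    print(k,(M.T@(w-tip)*1000).round(1))
E
python3 go.py
```

```text
t 0.2 p [0.2028 0.5647 0.4039] F [-0.2  0.9 -0.1] op 0.999 q [ 1.17  0.09  1.23  0.    1.82 -0.06] tips 0.1734 tipz 0.2305Traceback (most recent call last):
  File "go.py", line 9, in <module>
    G=R.from_matrix(np.array([[0,np.sin(th),np.cos(th)],[0,-np.cos(th),np.sin(th)],[-1,0,0]]))
  File "scipy/spatial/transform/_rotation.pyx", line 1143, in scipy.spatial.transform._rotation.Rotation.from_matrix
ValueError: Non-positive determinant (left-handed or null coordinate frame) in rotation matrix 0: [[ 0.          0.32971342  0.94408107]
 [ 0.         -0.94408107  0.32971342]
 [-1.          0.          0.        ]].
```

```bash
sed -i 's/\[0,np.sin(th),np.cos(th)\],\[0,-np.cos(th),np.sin(th)\]/[0,-np.sin(th),np.cos(th)],[0,np.cos(th),np.sin(th)]/' go.py; python3 go.py
```

```text
t 0.2 p [0.2028 0.5647 0.4039] F [-0.2  0.9 -0.1] op 0.999 q [ 1.17  0.09  1.23  0.    1.82 -0.06] tips 0.1734 tipz 0.2305
turn [ 0.89  -0.001  0.   ]
near [ 101.3 -509.2 -633.9]
far [ 101.2 -610.3 -552.1]
left [ 101.1 -506.3 -527. ]
right [ 101.3 -613.3 -659.1]
```

Call:
{"method": "send_rows", "body": {
  "fingers": 0,
  "moves": [
    {"tx": 0,"ty": -40,"tz": -42,"rx": 0.178,"ry": 0,"rz": 0},
    {"tx": 0,"ty": -80,"tz": -84,"rx": 0.356,"ry": 0,"rz": 0},
    {"tx": 0,"ty": -120,"tz": -125,"rx": 0.534,"ry": 0,"rz": 0},
    {"tx": 0,"ty": -160,"tz": -167,"rx": 0.712,"ry": 0,"rz": 0},
    {"tx": 0,"ty": -200,"tz": -208,"rx": 0.89,"ry": 0,"rz": 0}
  ]
}}

```text
time_s: 0.82
ee_pos: [0.321, 0.2996, 0.4045]
eef_rot: [-0.259, 1.555, 0.259]
wrist_force: [1.2, 0.5, -0.2]
opening: -0.002
```

```bash
python3 go.py
```

```text
t 0.825 p [0.321  0.2996 0.4045] F [ 1.2  0.5 -0.2] op -0.002 q [ 0.67 -0.34  1.63 -0.    1.86  0.34] tips 0.1734 tipz 0.2311
turn [-0.005  0.     0.   ]
near [ 101.2 -524.2  -24.9]
far [ 101.2 -523.5  105.1]
left [ 101.2 -438.8   39.7]
right [ 101.2 -608.8   40.6]
```

Call:
{"method": "send_rows", "body": {
  "moves": [
    {"tx": 0,"ty": -60,"tz": 5,"rx": 0,"ry": 0,"rz": 0},
    {"tx": 0,"ty": -120,"tz": 12,"rx": 0,"ry": 0,"rz": 0},
    {"tx": 0,"ty": -180,"tz": 20,"rx": 0,"ry": 0,"rz": 0},
    {"tx": 0,"ty": -240,"tz": 28,"rx": -0.005,"ry": 0,"rz": 0},
    {"tx": 0,"ty": -300,"tz": 34,"rx": -0.005,"ry": 0,"rz": 0}
  ]
}}

```text
time_s: 1.45
ee_pos: [0.4521, 0.0274, 0.4047]
eef_rot: [-0.267, 1.554, 0.268]
wrist_force: [0.2, 0.3, 0.6]
opening: -0.002
```

Call:
{"method": "send_rows", "body": {
  "moves": [
    {"tx": 25,"ty": -60,"tz": 2,"rx": 0,"ry": 0,"rz": 0},
    {"tx": 50,"ty": -110,"tz": 4,"rx": 0,"ry": 0,"rz": 0},
    {"tx": 70,"ty": -135,"tz": 6,"rx": 0,"ry": 0,"rz": 0},
    {"tx": 90,"ty": -139,"tz": 6,"rx": 0,"ry": 0,"rz": 0},
    {"tx": 90,"ty": -139,"tz": 6,"rx": 0,"ry": 0,"rz": 0}
  ]
}}

```text
time_s: 2.08
ee_pos: [0.5034, -0.0992, 0.3125]
eef_rot: [-0.266, 1.558, 0.269]
wrist_force: [-0.7, 0.1, -0.3]
opening: -0.001
```

```bash
python3 go.py; python3 - <<'E'
from plant import imaging
import cv2,numpy as np
t=imaging.read_camera("top")["color"];s=imaging.read_camera("scene")["color"]
f=lambda i:cv2.resize(i,(400,400),interpolation=cv2.INTER_CUBIC)
cv2.imwrite("pics/v1.png",np.hstack([f(t[120:240,245:365]),f(s[165:285,170:290])]))
E
```

```text
t 2.075 p [ 0.5034 -0.0992  0.3125] F [-0.7  0.1 -0.3] op -0.001 q [-0.26 -0.14  1.62  0.    1.66 -0.6 ] tips 0.1734 tipz 0.1391
turn [ 0.005 -0.003 -0.003]
near [  9.1 -87.6 -68.2]
far [  8.7 -88.3  61.8]
left [ 9.1 -3.  -2.8]
right [   8.7 -172.9   -3.7]
```

View pics/v1.png

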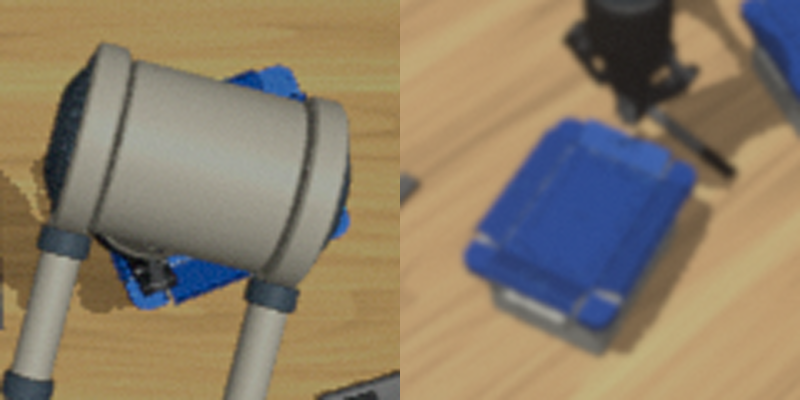

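The scene view shows the shut fingertips above the middle of the left (+y) side, at about (635,115) in the mosaic. Now I'll press in small steps.

Call:
{"method": "send_rows", "body": {
  "moves": [
    {"tx": 15,"ty": -3,"tz": -2,"rx": 0,"ry": 0,"rz": 0},
    {"tx": 25,"ty": -3,"tz": -2,"rx": 0,"ry": 0,"rz": 0},
    {"tx": 30,"ty": -3,"tz": -2,"rx": 0,"ry": 0,"rz": 0},
    {"tx": 34,"ty": -3,"tz": -2,"rx": 0,"ry": 0,"rz": 0},
    {"tx": 36,"ty": -3,"tz": -2,"rx": 0,"ry": 0,"rz": 0}
  ]
}}

```text
time_s: 2.8
ee_pos: [0.5031, -0.1031, 0.2787]
eef_rot: [-0.268, 1.554, 0.268]
wrist_force: [-0.7, -0.1, 1.6]
opening: 0.003
```

```bash
python3 go.py
```

```text
t 2.8 p [ 0.5031 -0.1031  0.2787] F [-0.7 -0.1  1.6] op 0.003 q [-0.27 -0.13  1.67  0.    1.6  -0.61] tips 0.1734 tipz 0.1053
turn [0.005 0.    0.   ]
near [-24.7 -83.5 -67.2]
far [-24.7 -84.2  62.8]
left [-24.7   1.2  -1.8]
right [ -24.7 -168.8   -2.6]
```

Contact has started at 0.105, as expected. Pressing on down.

Call:
{"method": "send_rows", "body": {
  "moves": [
    {"tx": 2,"ty": 1,"tz": -2,"rx": 0,"ry": 0,"rz": 0},
    {"tx": 4,"ty": 1,"tz": -2,"rx": 0,"ry": 0,"rz": 0},
    {"tx": 6,"ty": 1,"tz": -2,"rx": 0,"ry": 0,"rz": 0},
    {"tx": 7,"ty": 1,"tz": -2,"rx": 0,"ry": 0,"rz": 0},
    {"tx": 7,"ty": 1,"tz": -2,"rx": 0,"ry": 0,"rz": 0}
  ]
}}

```text
time_s: 3.42
ee_pos: [0.5007, -0.1029, 0.2718]
eef_rot: [-0.268, 1.554, 0.267]
wrist_force: [-0.9, -0.1, -1.1]
opening: 0.002
```

```bash
python3 go.py
```

```text
t 3.425 p [ 0.5007 -0.1029  0.2718] F [-0.9 -0.1 -1.1] op 0.002 q [-0.27 -0.13  1.69 -0.    1.59 -0.61] tips 0.1734 tipz 0.0984
turn [ 0.005 -0.     0.   ]
near [-31.5 -84.5 -65. ]
far [-31.6 -85.2  65. ]
left [-31.6   0.1   0.5]
right [ -31.5 -169.8   -0.4]
```

The force fell to zero at 0.098, which suggests it snapped. I'll push a little further to confirm against the stop, then raise and look.

Call:
{"method": "send_rows", "body": {
  "moves": [
    {"tx": 1,"ty": 0,"tz": 0,"rx": 0,"ry": 0,"rz": 0},
    {"tx": 2,"ty": 0,"tz": 0,"rx": 0,"ry": 0,"rz": 0},
    {"tx": 2,"ty": 0,"tz": 0,"rx": 0,"ry": 0,"rz": 0}
  ]
}}

```text
time_s: 3.8
ee_pos: [0.5006, -0.1029, 0.2712]
eef_rot: [-0.268, 1.554, 0.267]
wrist_force: [-4.0, 1.6, 9.4]
opening: 0.001
```

Call:
{"method": "send_rows", "body": {
  "moves": [
    {"tx": -15,"ty": 0,"tz": 0,"rx": 0,"ry": 0,"rz": 0},
    {"tx": -35,"ty": -15,"tz": 15,"rx": 0,"ry": 0,"rz": 0},
    {"tx": -35,"ty": -50,"tz": 40,"rx": 0,"ry": 0,"rz": 0},
    {"tx": -34,"ty": -80,"tz": 63,"rx": 0,"ry": 0,"rz": 0},
    {"tx": -34,"ty": -85,"tz": 65,"rx": 0,"ry": 0,"rz": 0}
  ]
}}

```text
time_s: 4.42
ee_pos: [0.5915, -0.1624, 0.3024]
eef_rot: [-0.266, 1.556, 0.268]
wrist_force: [-1.0, 1.1, -0.7]
opening: -0.002
```

```bash
python3 go.py; python3 - <<'E'
from plant import imaging
import cv2,numpy as np
t=imaging.read_camera("top")["color"];s=imaging.read_camera("scene")["color"]
f=lambda i:cv2.resize(i,(400,400),interpolation=cv2.INTER_CUBIC)
cv2.imwrite("pics/v2.png",np.hstack([f(t[120:240,245:365]),f(s[165:285,170:290])]))
E
```

```text
t 4.425 p [ 0.5915 -0.1624  0.3024] F [-1.   1.1 -0.7] op -0.002 q [-0.32  0.13  1.37 -0.    1.64 -0.66] tips 0.1734 tipz 0.129
turn [ 0.004 -0.002 -0.001]
near [  -0.8    1.6 -130.4]
far [-1.   1.  -0.4]
left [ -0.8  86.3 -65.1]
right [ -1.  -83.7 -65.8]
```

View pics/v2.png

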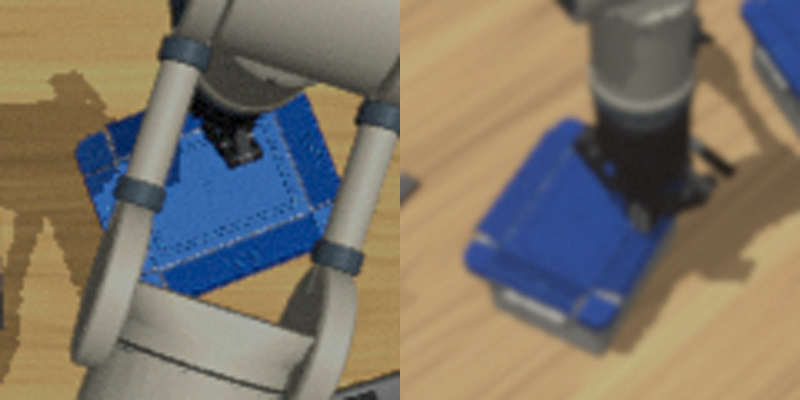

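The left side now matches the panel, and pressing met a firm stop at tip z = 0.0978. The fingers are over the far side, so I press it next.

Call:
{"method": "send_rows", "body": {
  "moves": [
    {"tx": 12,"ty": 1,"tz": 0,"rx": 0,"ry": 0,"rz": 0},
    {"tx": 20,"ty": 1,"tz": 0,"rx": 0,"ry": 0,"rz": 0},
    {"tx": 23,"ty": 1,"tz": 0,"rx": 0,"ry": 0,"rz": 0},
    {"tx": 25,"ty": 1,"tz": 0,"rx": 0,"ry": 0,"rz": 0},
    {"tx": 27,"ty": 1,"tz": 0,"rx": 0,"ry": 0,"rz": 0}
  ]
}}

```text
time_s: 5.15
ee_pos: [0.5901, -0.16, 0.2777]
eef_rot: [-0.268, 1.553, 0.268]
wrist_force: [-2.7, 2.5, 7.6]
opening: 0.002
```

Call:
{"method": "send_rows", "body": {
  "moves": [
    {"tx": 2,"ty": 0,"tz": 0,"rx": 0,"ry": 0,"rz": 0},
    {"tx": 3,"ty": 0,"tz": 0,"rx": 0,"ry": 0,"rz": 0},
    {"tx": 4,"ty": 0,"tz": 0,"rx": 0,"ry": 0,"rz": 0},
    {"tx": 5,"ty": 0,"tz": 0,"rx": 0,"ry": 0,"rz": 0}
  ]
}}

```text
time_s: 5.65
ee_pos: [0.5903, -0.1601, 0.2731]
eef_rot: [-0.268, 1.552, 0.267]
wrist_force: [-0.5, -0.3, -0.9]
opening: -0.0
```

```bash
python3 go.py
```

```text
t 5.65 p [ 0.5903 -0.1601  0.2731] F [-0.5 -0.3 -0.9] op -0.0 q [-0.32  0.13  1.42  0.    1.59 -0.66] tips 0.1734 tipz 0.0997
turn [0.005 0.002 0.001]
near [ -30.6   -0.4 -130.6]
far [-30.3  -1.1  -0.6]
left [-30.5  84.2 -65.1]
right [-30.3 -85.8 -66. ]
```

It has snapped (force gone). I'll firm it up, then move to the right side.

Call:
{"method": "send_rows", "body": {
  "moves": [
    {"tx": 1.5,"ty": 0,"tz": 0,"rx": 0,"ry": 0,"rz": 0},
    {"tx": 3,"ty": 0,"tz": 0,"rx": 0,"ry": 0,"rz": 0},
    {"tx": 3,"ty": 0,"tz": 0,"rx": 0,"ry": 0,"rz": 0}
  ]
}}

```text
time_s: 6.02
ee_pos: [0.5901, -0.1604, 0.2711]
eef_rot: [-0.268, 1.552, 0.267]
wrist_force: [-3.9, 1.9, 11.5]
opening: 0.003
```

Call:
{"method": "send_rows", "body": {
  "moves": [
    {"tx": -15,"ty": 0,"tz": 0,"rx": 0,"ry": 0,"rz": 0},
    {"tx": -33,"ty": -15,"tz": -15,"rx": 0,"ry": 0,"rz": 0},
    {"tx": -33,"ty": -50,"tz": -40,"rx": 0,"ry": 0,"rz": 0},
    {"tx": -33,"ty": -82,"tz": -63,"rx": 0,"ry": 0,"rz": 0},
    {"tx": -33,"ty": -86,"tz": -66,"rx": 0,"ry": 0,"rz": 0}
  ]
}}

```text
time_s: 6.65
ee_pos: [0.5553, -0.2668, 0.3023]
eef_rot: [-0.265, 1.555, 0.263]
wrist_force: [0.6, -0.0, 0.3]
opening: -0.003
```

```bash
python3 go.py; python3 - <<'E'
from plant import imaging
import cv2,numpy as np
t=imaging.read_camera("top")["color"];s=imaging.read_camera("scene")["color"]
f=lambda i:cv2.resize(i,(400,400),interpolation=cv2.INTER_CUBIC)
cv2.imwrite("pics/v3.png",np.hstack([f(t[120:240,245:365]),f(s[165:285,170:290])]))
E
```

```text
t 6.65 p [ 0.5553 -0.2668  0.3023] F [ 0.6 -0.   0.3] op -0.003 q [-0.5   0.14  1.36 -0.    1.64 -0.84] tips 0.1734 tipz 0.1289
turn [ 0.001 -0.001  0.001]
near [ -1.2  88.1 -61.9]
far [-1.3 88.  68.1]
left [ -1.3 173.    3.2]
right [-1.1  3.   3. ]
```

View pics/v3.png

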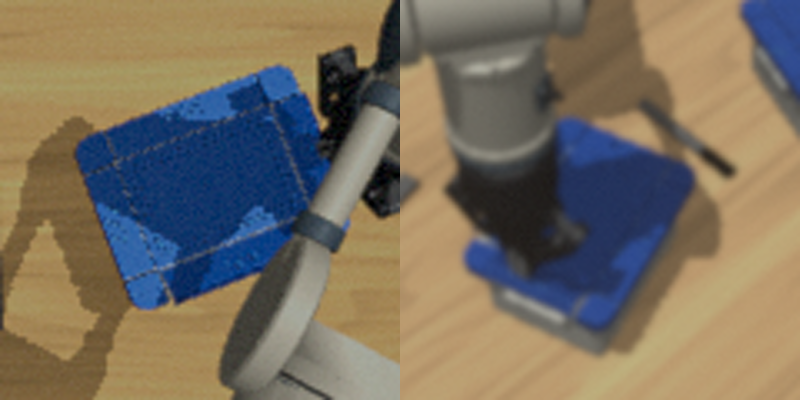

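The left and far strips now read flush and the tub hasn't visibly moved. Pressing the right side.

Call:
{"method": "send_rows", "body": {
  "moves": [
    {"tx": 12,"ty": 1,"tz": 1,"rx": 0,"ry": 0,"rz": 0},
    {"tx": 20,"ty": 1,"tz": 1,"rx": 0,"ry": 0,"rz": 0},
    {"tx": 23,"ty": 1,"tz": 1,"rx": 0,"ry": 0,"rz": 0},
    {"tx": 25,"ty": 1,"tz": 1,"rx": 0,"ry": 0,"rz": 0},
    {"tx": 27,"ty": 1,"tz": 1,"rx": 0,"ry": 0,"rz": 0}
  ]
}}

```text
time_s: 7.38
ee_pos: [0.5574, -0.2616, 0.2769]
eef_rot: [-0.269, 1.553, 0.267]
wrist_force: [-3.9, 0.6, 12.3]
opening: 0.0
```

Call:
{"method": "send_rows", "body": {
  "moves": [
    {"tx": 2,"ty": 0,"tz": 0,"rx": 0,"ry": 0,"rz": 0},
    {"tx": 3,"ty": 0,"tz": 0,"rx": 0,"ry": 0,"rz": 0},
    {"tx": 4,"ty": 0,"tz": 0,"rx": 0,"ry": 0,"rz": 0},
    {"tx": 5,"ty": 0,"tz": 0,"rx": 0,"ry": 0,"rz": 0}
  ]
}}

```text
time_s: 7.88
ee_pos: [0.5574, -0.2617, 0.2712]
eef_rot: [-0.268, 1.553, 0.268]
wrist_force: [-4.6, 3.5, 12.7]
opening: -0.002
```

```bash
python3 go.py
```

```text
t 7.875 p [ 0.5574 -0.2617  0.2712] F [-4.6  3.5 12.7] op -0.002 q [-0.49  0.15  1.41  0.    1.59 -0.84] tips 0.1734 tipz 0.0978
turn [0.006 0.001 0.   ]
near [-32.3  84.2 -65.3]
far [-32.2  83.5  64.7]
left [-3.230e+01  1.688e+02  1.000e-01]
right [-32.2  -1.2  -0.8]
```

The right side is at its stop (0.0978). On to the near side.

Call:
{"method": "send_rows", "body": {
  "moves": [
    {"tx": -15,"ty": 0,"tz": 0,"rx": 0,"ry": 0,"rz": 0},
    {"tx": -33,"ty": 15,"tz": -15,"rx": 0,"ry": 0,"rz": 0},
    {"tx": -33,"ty": 50,"tz": -40,"rx": 0,"ry": 0,"rz": 0},
    {"tx": -33,"ty": 80,"tz": -63,"rx": 0,"ry": 0,"rz": 0},
    {"tx": -33,"ty": 84,"tz": -65,"rx": 0,"ry": 0,"rz": 0}
  ]
}}

```text
time_s: 8.5
ee_pos: [0.4668, -0.2038, 0.303]
eef_rot: [-0.268, 1.554, 0.268]
wrist_force: [0.7, -0.1, 0.3]
opening: 0.002
```

```bash
python3 go.py
```

```text
t 8.5 p [ 0.4668 -0.2038  0.303 ] F [ 0.7 -0.1  0.3] op 0.002 q [-0.48 -0.15  1.65  0.    1.64 -0.82] tips 0.1734 tipz 0.1296
turn [ 0.005  0.    -0.   ]
near [-0.4 -0.8  0.6]
far [ -0.4  -1.5 130.6]
left [-0.4 83.8 66.1]
right [ -0.4 -86.2  65.2]
```

Call:
{"method": "send_rows", "body": {
  "moves": [
    {"tx": 12,"ty": 0,"tz": 0,"rx": 0,"ry": 0,"rz": 0},
    {"tx": 20,"ty": 0,"tz": 0,"rx": 0,"ry": 0,"rz": 0},
    {"tx": 23,"ty": 0,"tz": 0,"rx": 0,"ry": 0,"rz": 0},
    {"tx": 25,"ty": 0,"tz": 0,"rx": 0,"ry": 0,"rz": 0},
    {"tx": 27,"ty": 0,"tz": 0,"rx": 0,"ry": 0,"rz": 0}
  ]
}}

```text
time_s: 9.12
ee_pos: [0.4681, -0.205, 0.2771]
eef_rot: [-0.268, 1.554, 0.267]
wrist_force: [-4.5, 0.9, 12.7]
opening: -0.0
```

Call:
{"method": "send_rows", "body": {
  "moves": [
    {"tx": 2,"ty": 0,"tz": 0,"rx": 0,"ry": 0,"rz": 0},
    {"tx": 3,"ty": 0,"tz": 0,"rx": 0,"ry": 0,"rz": 0},
    {"tx": 4,"ty": 0,"tz": 0,"rx": 0,"ry": 0,"rz": 0},
    {"tx": 5,"ty": 0,"tz": 0,"rx": 0,"ry": 0,"rz": 0}
  ]
}}

```text
time_s: 9.62
ee_pos: [0.4682, -0.2049, 0.2712]
eef_rot: [-0.268, 1.553, 0.267]
wrist_force: [-2.0, 1.1, 8.1]
opening: -0.001
```

```bash
python3 go.py
```

```text
t 9.625 p [ 0.4682 -0.2049  0.2712] F [-2.   1.1  8.1] op -0.001 q [-0.48 -0.14  1.69  0.    1.59 -0.82] tips 0.1734 tipz 0.0978
turn [0.005 0.001 0.001]
near [-32.2   0.8  -0.4]
far [-3.210e+01  1.000e-01  1.296e+02]
left [-32.2  85.5  65. ]
right [-32.1 -84.5  64.2]
```

The near side is at its stop too. I'll raise and swing away to the robot's right to get a clear look.

Call:
{"method": "send_rows", "body": {
  "moves": [
    {"tx": -20,"ty": 0,"tz": 0,"rx": 0,"ry": 0,"rz": 0},
    {"tx": -70,"ty": 0,"tz": 0,"rx": 0,"ry": 0,"rz": 0},
    {"tx": -120,"ty": -10,"tz": 0,"rx": 0,"ry": 0,"rz": 0},
    {"tx": -150,"ty": -60,"tz": 0,"rx": 0,"ry": 0,"rz": 0},
    {"tx": -150,"ty": -120,"tz": 0,"rx": 0,"ry": 0,"rz": 0}
  ]
}}

```text
time_s: 10.25
ee_pos: [0.5085, -0.3182, 0.4267]
eef_rot: [-0.274, 1.547, 0.264]
wrist_force: [-0.0, 0.2, -0.2]
opening: 0.005
```

Call:
{"method": "send_rows", "body": {
  "moves": [
    {"tx": 0,"ty": -60,"tz": -20,"rx": 0,"ry": 0,"rz": 0},
    {"tx": 0,"ty": -110,"tz": -40,"rx": 0,"ry": 0,"rz": 0},
    {"tx": 0,"ty": -150,"tz": -60,"rx": 0,"ry": 0,"rz": 0},
    {"tx": 0,"ty": -150,"tz": -60,"rx": 0,"ry": 0,"rz": 0}
  ]
}}

```text
time_s: 10.75
ee_pos: [0.5007, -0.4825, 0.4191]
eef_rot: [-0.263, 1.556, 0.266]
wrist_force: [0.9, 0.7, 0.3]
opening: 0.001
```

```bash
python3 - <<'E'
from plant import imaging
import cv2,numpy as np
t=imaging.read_camera("top")["color"];s=imaging.read_camera("scene")["color"]
cv2.imwrite("pics/t4.png",t)
f=lambda i:cv2.resize(i,(400,400),interpolation=cv2.INTER_CUBIC)
cv2.imwrite("pics/v4.png",np.hstack([f(t[125:225,260:360]),f(s[180:280,175:275])]))
o=cv2.imread("pics/top0.png")
cv2.imwrite("pics/d4.png",cv2.absdiff(o,t))
E
```

```text
(no output)
```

View pics/v4.png

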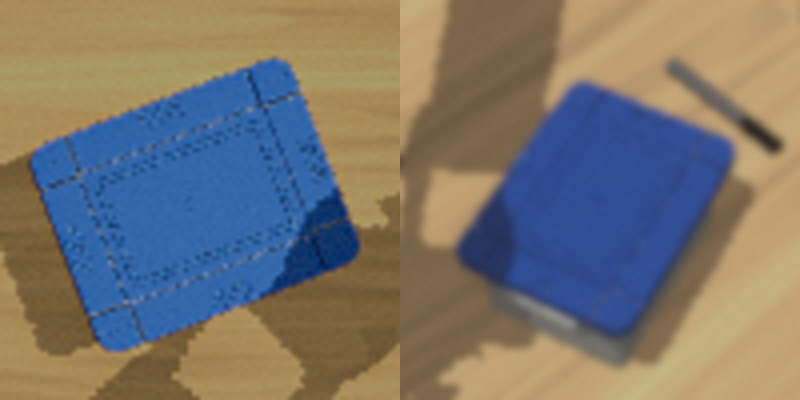

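View pics/d4.png

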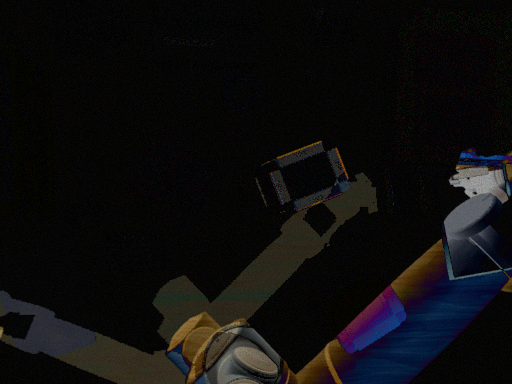

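All four strips have the panel's shade and a straight outline. The difference image shows only the lid's sides, the arm and its shadow changing, so no object moved. Handing in.

```bash
python3 -c "
from plant import ticket,sensors
s=sensors.read_state();print(s['time_s'],s['wrist_force'].round(1),abs(s['joint_vel']).max())
print(ticket.hand_in())"
```

```text
10.85 [ 0.5 -0.8  0.7] 0.031927807058247944
the job is handed in; nothing more can be done
None
```

I pressed all four sides of the blue lid shut with the closed fingertips, in the order left, far, right, near, and handed the job in at 10.85 s. No verdict was reported.

- **Shut:** The force dropped away as the left and far sides snapped. All four sides then met a firm stop with the fingertips at about 98 mm, the lid-top height, at 8 to 13 N upward on the wrist.
- **Flush:** In the last pictures the rim sides look level with the panel all round. One corner lay in the arm's shadow, but its outline there is straight.
- **Nothing moved:** Comparing the first and last top views showed no shift of the tub, the other tub or the loose items. I compared these pictures by eye and did not measure positions. The part of the top view behind the arm could not be compared.
- **Clear of everything:** The arm ended off to the robot's right, above everything, with less than about 1 N on the wrist.

No check failed or disagreed. One move call was refused at the start because its rows left out some values, and nothing moved.

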